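# Set out crucibles on their firing saucers

### The job

Get the samples ready for the furnace: stand each of the three round crucibles upright in the middle of the firing saucer of its own size, largest in largest, middle in middle, smallest in smallest. The knobbed lid lying in the largest saucer has to come out of the way before its crucible can go in; at the end it must lie flat and centred on the largest crucible, closing its mouth. Set the ceramics down gently without dropping them, and leave the two ceramic boats and the bottle where they are.

Things in the scene. Friction and masses are not known exactly. Their poses are not given: they have to be found in the camera images.
- crucible_large: Largest of three round white ceramic crucibles (open straight-sided cups): outside diameter 58 mm, height 60 mm, wall 4 mm, edge of the foot bevelled. Origin at the centre of its underside, z up. Loose, standing upright on the bench, about 160 g. Can be gripped from above across its outside.
- crucible_medium: Middle-sized of three round white ceramic crucibles (open straight-sided cups): outside diameter 45 mm, height 46 mm, wall 4 mm, edge of the foot bevelled. Origin at the centre of its underside, z up. Loose, standing upright on the bench, about 90 g. Can be gripped from above across its outside.
- crucible_small: Smallest of three round white ceramic crucibles (open straight-sided cups): outside diameter 32 mm, height 34 mm, wall 4 mm, edge of the foot bevelled. Origin at the centre of its underside, z up. Loose, standing upright on the bench, about 45 g. Can be gripped from above across its outside.
- saucer_large: Largest of three round tan fireclay firing saucers: outside diameter 94 mm, flat inner floor 6 mm above the bench, 84 mm across inside, low rim whose top is 10 mm above the bench. Origin at the centre of its underside on the bench, z up. Fixed to the bench; at the start the lid lies in it. For the largest crucible.
- saucer_medium: Middle-sized of three round tan fireclay firing saucers: outside diameter 80 mm, flat inner floor 6 mm above the bench, 70 mm across inside, low rim whose top is 10 mm above the bench. Origin at the centre of its underside on the bench, z up. Fixed to the bench; empty at the start. For the middle-sized crucible.
- saucer_small: Smallest of three round tan fireclay firing saucers: outside diameter 66 mm, flat inner floor 6 mm above the bench, 56 mm across inside, low rim whose top is 10 mm above the bench. Origin at the centre of its underside on the bench, z up. Fixed to the bench; empty at the start. For the smallest crucible.
- lid: White ceramic lid of the largest crucible: flat disc 66 mm across and 6 mm thick, flat below, with an upright round knob on its middle 14 mm in diameter that rises from 6 to 24 mm above the underside. Origin at the centre of its underside, z up. Loose, about 80 g; lies flat in the largest saucer at the start. It may be laid on any bare patch of bench meanwhile.
- boat_a: White ceramic combustion boat, a narrow open trough 80 mm long (its x), 18 mm wide (its y), 12 mm high. Origin at the centre of its underside. Loose, 30 g; stands on the bench among the crucibles and is not part of the job: leave it.
- boat_b: A second one, the same. White ceramic combustion boat, a narrow open trough 80 mm long (its x), 18 mm wide (its y), 12 mm high. Origin at the centre of its underside. Loose, 30 g; stands on the bench among the crucibles and is not part of the job: leave it.
- bottle: Amber glass reagent bottle, 60 mm in diameter, 115 mm high, standing well to the left of the work. Origin at the centre of its underside. Loose; leave it. (On the other side, well to the right near x 0.50, y -0.53, a tape dispenser about 70 mm high stands fixed, out of the way.)

How it is judged:
By the outcome, as a careful person would: the job done as asked, in the order asked, and still so for the second after the job is handed in, with the robot touching nothing.
It also fails if it takes over 128 s, if anything falls off the work surface, if the arm or the gripper's body presses on something with over 40 N, if the wrist force passes 120 N, or if a joint passes its speed limit or range.

### The arm

A 6-joint arm with a two-finger parallel gripper is mounted at the origin on the work surface. World frame = base frame: x ahead of the robot, y to its left, z up, the work surface at z = 0. Lengths are in m, angles in rad, forces in N, time in s.
With the tool pointing down it reaches from about 0.35 to 0.875 m from the base axis. Payload 4.2 kg.
Tool frame: the origin (TCP) lies at the very end of the fingers, on their centre line; the grasp point (between the pads) lies 19 mm behind it; z points along the fingers, y is the line along which they close (so a half turn about z gives the same grasp; the last joint's range is limited). The gripper opens to 85 mm and grips with 20 to 120 N. Pads are 22 mm wide; open, the fingers measure 114 mm over their backs; the gripper's body (76 mm by 85 mm) begins 54 mm behind the grasp point. The pads swing forward as they close: fully open they stand 13 mm farther back than shut.
Start: joints at [-1.009, 0.385, 0.008, 0, -1.194, -0.259], TCP at [0.186, -0.597, 0.231] pointing down, gripper open.
Joint ranges: [-3.14, 3.14], [-1.21, 2.06], [-1.07, 1.41], [-3.16, 2.05], [-2.99, -0.16], [-3.1, 3.1]. Speed limits (rad/s): [2.79, 2.79, 3.14, 3.14, 3.14, 3.14].

### API

Orientations are given as a unit quaternion [w, x, y, z].
In Python, from cell import status, optics, ticket gives the robot as it stands.
- The arm moves only by the tool send_rows, never from a script. Its argument "moves" is a list of rows, each a list of 7 numbers: the turn, a rotation vector about the tool's x, y, z in degrees, then the shift along the tool's x, y, z in units of 30 mm (1.0 is 30 mm), then the opening, from -1 (shut) to 1 (fully open). In form: [[rx, ry, rz, x, y, z, fingers], ...]. A call has exactly 8 rows; each row shifts and turns the commanded pose from where the row before left it, along the tool's axes as they then stand; what a row does not reach is not made up. A row lasts 1/10 s, in which the tool goes at most 50 mm and 8.59 degrees, less where a joint would pass 70% of its speed; a pose out of reach is approached as far as the arm can. A call is refused whole if a number of a shift passes 1 or a number of a turn 8.59, either way. A call with a gripper value outside its range is refused whole. The fingers move at their own pace and stop on an object; the grip force is fixed at half the most. Time passes only in rows, so rows that do not move let the fingers close, or fill a call up. It gives the time, the measured TCP pose, the force, the opening and the grip force at its end, in the units of the state.
- status.observe(): the state, without advancing time (a new reading comes with each control period).
- optics.grab_frame(name): name is "side" or "top" or "wrist"; returns a dict with "color" (420x560x3 uint8, red, green, blue), "fx", "fy", "cx", "cy" (pixels), "R" (3x3) and "t" (3): a world point X has camera coordinates R X + t. Camera axes: x right, y down, z forward; pixel columns grow to the right and rows downward; lengths in m; the calibration is good to about 2 mm. A picture is of the moment at which its call begins. There is no depth.
- ticket.hand_in(): hands the job in; it is judged then, once.
The state is a dict: "time": time; "qpos": joint angles; "joint_vel": joint speeds; "joint_efforts": joint torques, N m; "tcp_pos": TCP position; "eef_rot": TCP orientation; "force": force on the tool from outside, world axes, zero at the start; "torque": the same for the moment, N m; "grip_width": finger opening in m; "grasp_force": force on a finger pad.
Only numpy, scipy, OpenCV 4.12 (cv2) and the standard library are available. Lean on these libraries where they do the work, as an engineer would, in place of code of your own. Each camera call takes 0.05 s, during which the arm holds its last target. There are 200 camera calls.

## Working session

There is one attempt and no reset: what is moved stays moved. The work goes in short steps, Python scripts to look and compute and a tool call to move; the robot and the scene stay as the last step left them, time stands still between calls to the robot, and variables do not carry over. Pictures are saved under pics/ and viewed, at most 14 in all, crops included, and the job is handed in when it is done.

Besides the shell and the picture viewer there is one more tool, called as name([rows], argument=value, ...), one row to a line, values as JSON. send_rows: Moves the arm, as the interface text tells. Its arguments: {"type":"object","properties":{"moves":{"type":"array"}},"required":["moves"]}

```bash
mkdir -p pics; ls; python3 - <<'E'
from cell import status, optics
import cv2,numpy as np
s=status.observe(); print({k:np.round(v,3).tolist() for k,v in s.items()})
for n in ("top","side","wrist"):
    f=optics.grab_frame(n); cv2.imwrite(f"pics/{n}0.png",f["color"][:,:,::-1])
    np.savez(f"{n}0.npz",**f); print(n,f["fx"],f["fy"],f["cx"],f["cy"],np.round(f["R"],3).tolist(),np.round(f["t"],3).tolist(), (-f["R"].T@f["t"]).round(3))
E
```

```text
pics
{'time': 0.0, 'qpos': [-1.009, 0.386, 0.007, -0.001, -1.194, -0.259], 'joint_vel': [-0.001, -0.002, -0.0, 0.001, -0.0, 0.0], 'joint_efforts': [0.0, -39.229, 18.84, 4.186, -0.005, -0.0], 'tcp_pos': [0.186, -0.596, 0.23], 'eef_rot': [-0.0, -0.151, 0.989, 0.001], 'force': [0.65, 0.147, -0.079], 'torque': [0.013, 0.024, -0.087], 'grasp_force': 0.0, 'grip_width': 0.085}
top 521.1063366331902 521.1063366331902 275.73558694640207 209.87902470491625 [[-0.018, -1.0, 0.018], [-0.986, 0.015, -0.164], [0.164, -0.021, -0.986]] [0.124, 0.552, 1.162] [0.356 0.14  1.235]
side 482.7379482429517 482.7379482429517 282.3657530734382 209.7287018452199 [[-0.83, -0.557, -0.008], [-0.368, 0.559, -0.743], [0.419, -0.614, -0.67]] [0.508, 0.166, 0.997] [0.065 0.802 0.796]
wrist 364.474909437477 364.474909437477 283.22574231434004 206.82277546415918 [[-0.298, 0.955, 0.003], [0.922, 0.287, 0.261], [0.248, 0.08, -0.965]] [0.623, -0.035, 0.379] [ 0.124 -0.615  0.374]
```

View pics/top0.png

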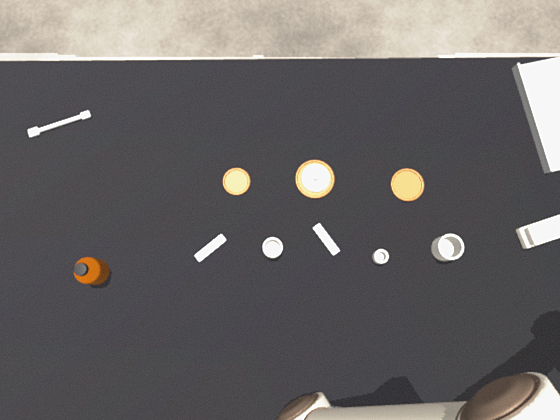

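View pics/side0.png

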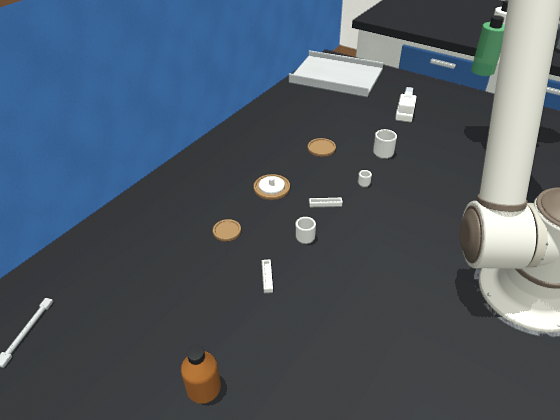

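The top view shows the small saucer at (236,181), the large one with the lid at (315,179) and the medium one at (407,184). The crucibles are at (272,247) medium, (381,256) small and (448,248) large, and the boats at (210,248) and (326,239). The side view shows the same layout, with the lid knob up at (271,182).

```bash
cat > h.py <<'E'
import cv2,numpy as np
def masks(im):
    hsv=cv2.cvtColor(im,cv2.COLOR_RGB2HSV); H,S,V=cv2.split(hsv)
    w=((S<70)&(V>105)).astype(np.uint8); o=((S>80)&(V>70)&(H<28)).astype(np.uint8)
    return w,o
def ray(f,u,v):
    R=np.array(f["R"]);c=-R.T@f["t"]; d=R.T@np.array([(u-f["cx"])/f["fx"],(v-f["cy"])/f["fy"],1.]); return c,d/np.linalg.norm(d)
def onplane(f,p,z):
    c,d=ray(f,*p); return c+d*(z-c[2])/d[2]
def tri(obs):
    A=np.zeros((3,3));b=np.zeros(3);L=[]
    for f,p in obs:
        c,d=ray(f,*p);P=np.eye(3)-np.outer(d,d);A+=P;b+=P@c;L.append((c,P))
    X=np.linalg.solve(A,b); return X,max(np.linalg.norm(P@(X-c)) for c,P in L)
def proj(f,X):
    q=np.array(f["R"])@X+f["t"]; return np.array([f["fx"]*q[0]/q[2]+f["cx"],f["fy"]*q[1]/q[2]+f["cy"]])
def blobs(m,amin=40):
    out=[]
    for c in cv2.findContours(m,cv2.RETR_EXTERNAL,cv2.CHAIN_APPROX_NONE)[0]:
        h=cv2.convexHull(c);M=cv2.moments(h)
        if M["m00"]>amin: out.append((np.array([M["m10"],M["m01"]])/M["m00"],M["m00"],cv2.boundingRect(c),c))
    return out
E
python3 - <<'E'
from h import *
T,S=[dict(np.load(n+"0.npz")) for n in("top","side")]
bl={}
for n,f in(("top",T),("side",S)):
    w,o=masks(f["color"]); bl[n]=(blobs(w),blobs(o))
near=lambda L,p:min(L,key=lambda b:np.hypot(*(b[0]-p)))
for name,k,a,b in [("cL",0,(448,248),(385,144)),("cM",0,(272,247),(305,230)),("cS",0,(381,256),(365,178)),("lid",0,(315,179),(271,185)),
  ("sL",1,(315,179),(272,187)),("sM",1,(407,184),(322,147)),("sS",1,(236,181),(227,230)),("bA",0,(210,248),(267,276)),("bB",0,(326,239),(325,202)),("bot",1,(90,270),(201,377))]:
    A=near(bl["top"][k],a);B=near(bl["side"][k],b)
    X,e=tri([(T,A[0]),(S,B[0])]); print(name,A[0].round(1),A[2],B[0].round(1),B[2],X.round(4),"err",e.round(4), "equiv diam mm",round(2e3*np.sqrt(A[1]/np.pi)*1.2/521,1))
E
```

```text
cL [447.6 247. ] (431, 233, 34, 28) [384.4 142.9] (373, 129, 24, 29) [ 0.4613 -0.2839  0.032 ] err 0.0008 equiv diam mm 69.8
cM [272. 247.] (262, 236, 21, 23) [305.1 229.3] (295, 216, 21, 28) [0.4679 0.1241 0.0259] err 0.0016 equiv diam mm 48.8
cS [380.3 255.9] (372, 248, 17, 16) [364.3 177.8] (358, 170, 14, 17) [ 0.4439 -0.1288  0.0184] err 0.0011 equiv diam mm 36.4
lid [315.2 177.2] (301, 163, 30, 29) [271.1 184.5] (258, 176, 27, 18) [0.6368 0.0169 0.009 ] err 0.0012 equiv diam mm 66.2
sL [314.4 178.6] (295, 159, 40, 40) [271.4 186.5] (253, 174, 37, 26) [0.6347 0.0187 0.0046] err 0.001 equiv diam mm 90.5
sM [406.9 184.4] (390, 168, 35, 34) [321.2 146.9] (307, 138, 29, 19) [ 0.6171 -0.2052  0.0053] err 0.001 equiv diam mm 77.5
sS [236. 181.] (222, 167, 29, 29) [226.5 229.9] (213, 219, 28, 23) [0.6312 0.2081 0.0044] err 0.0013 equiv diam mm 64.3
bA [209.8 247.3] (194, 233, 33, 30) [266.8 275.4] (261, 259, 12, 34) [0.4716 0.2704 0.0065] err 0.0013 equiv diam mm 48.9
bB [325.8 238.7] (312, 223, 29, 33) [325.7 201.6] (309, 197, 34, 10) [ 0.487  -0.0041  0.007 ] err 0.0019 equiv diam mm 48.6
bot [ 90.8 270.6] (73, 257, 37, 28) [200.8 377. ] (181, 351, 40, 53) [0.4199 0.5362 0.0379] err 0.0015 equiv diam mm 73.6
```

send_rows([
  [0, 0, 5.8, 0, 0, 0, 1],
  [0, 0, 5.8, 0, 0, 0, 1],
  [0, 0, 5.8, 0, 0, 0, 1],
  [0, 0, 0, -0.73, 1, 0, 1],
  [0, 0, 0, -0.73, 1, 0, 1],
  [0, 0, 0, -0.73, 1, 0, 1],
  [0, 0, 0, -0.73, 1, 0, 1],
  [0, 0, 0, -0.73, 1, 0, 1],
])

```text
time: 0.95
tcp_pos: [0.2965, -0.4453, 0.231]
eef_rot: [-0.0, 0.001, 1.0, 0.0]
force: [0.7, 0.1, 0.1]
grip_width: 0.0854
grasp_force: 0.0
```

send_rows([
  [0, 0, 0, -0.73, 1, 0, 1],
  [0, 0, 0, -0.73, 1, 0, 1],
  [0, 0, 0, -0.73, 1, 0, 1],
  [0, 0, 0, -0.73, 1, 0, 1],
  [0, 0, 0, -0.73, 1, 0, 1],
  [0, 0, 0, -0.73, 1, 0, 1],
  [0, 0, 0, -0.73, 1, 0, 1],
  [0, 0, 0, -0.73, 1, 0, 1],
])

```text
time: 1.75
tcp_pos: [0.4719, -0.2053, 0.2312]
eef_rot: [-0.0, 0.0, 1.0, 0.0]
force: [-0.3, -0.4, -0.5]
grip_width: 0.0853
grasp_force: 0.0
```

send_rows([
  [0, 0, 0, -0.7, 1, 0, 1],
  [0, 0, 0, -0.7, 1, 0, 1],
  [0, 0, 0, -0.7, 1, 0, 1],
  [0, 0, 0, -0.7, 1, 0, 1],
  [0, 0, 0, -0.7, 1, 0, 1],
  [0, 0, 0, -0.7, 1, 0, 1],
  [0, 0, 0, -0.5, 0.7, 0, 1],
  [0, 0, 0, 0, 0, 0, 1],
])

```text
time: 2.55
tcp_pos: [0.6139, -0.0034, 0.2301]
eef_rot: [-0.0, -0.001, 1.0, 0.0]
force: [-0.0, -0.5, 0.6]
grip_width: 0.0854
grasp_force: 0.0
```

```bash
python3 - <<'E'
from cell import status, optics
from h import *
f=optics.grab_frame("wrist"); np.savez("w1.npz",**f); cv2.imwrite("pics/w1.png",f["color"][:,:,::-1])
s=status.observe(); print(s["time"],s["tcp_pos"],s["eef_rot"])
w,o=masks(f["color"])
for n,m in(("w",w),("o",o)):
    for b in blobs(m,300): print(n,b[0].round(1),b[2],onplane(f,b[0],0.01).round(4))
E
```

```text
2.6 [ 0.61287231 -0.00466185  0.23029039] [-8.11925339e-04 -5.16277122e-04  9.99999533e-01 -9.11554466e-05]
w [ 68.6 393.5] (43, 377, 45, 33) [ 0.8784 -0.2586  0.01  ]
w [431.5 293.1] (403, 262, 55, 61) [0.7448 0.1616 0.01  ]
w [134.9 293. ] (109, 262, 55, 61) [ 0.7452 -0.1655  0.01  ]
w [ 95.4 178.9] (60, 133, 75, 90) [ 0.6176 -0.1921  0.01  ]
w [307.6 198.1] (232, 126, 152, 147) [0.6372 0.0228 0.01  ]
w [548.6  45.1] (533, 25, 27, 36) [0.4915 0.2424 0.01  ]
w [431.   18.6] (399, 0, 71, 44) [0.4695 0.1315 0.01  ]
w [281.3  36.5] (240, 0, 77, 85) [ 0.4847 -0.0043  0.01  ]
o [488.2 191.1] (454, 160, 70, 64) [0.6295 0.2071 0.01  ]
o [ 85.2 176.7] (44, 137, 84, 81) [ 0.6154 -0.2022  0.01  ]
```

View pics/w1.png

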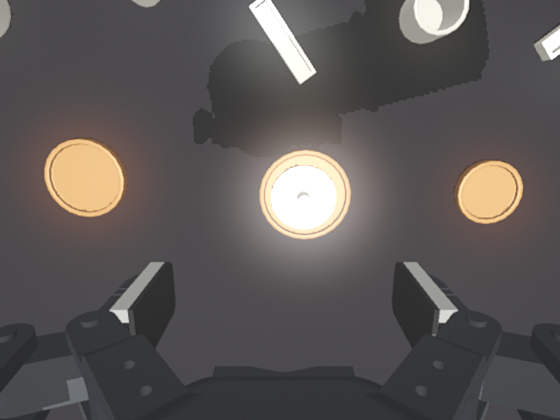

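The wrist view shows the large saucer centred near (305,195), with the lid in it and the knob spot at (304,196). There is lamp glare around it, so I'll tighten the masks and check all three saucers from here.

```bash
python3 - <<'E'
from h import *
f=dict(np.load("w1.npz")); T,S=[dict(np.load(n+"0.npz")) for n in("top","side")]
im=f["color"]; hsv=cv2.cvtColor(im,cv2.COLOR_RGB2HSV)
for n,(x0,y0,x1,y1) in {"L":(250,140,362,250),"M":(35,128,135,226),"S":(445,150,532,232)}.items():
    m=np.zeros(im.shape[:2],np.uint8); a=im[y0:y1,x0:x1].astype(int)
    m[y0:y1,x0:x1]=((a[...,0]-a[...,2]>35)&(a[...,0]>110))
    b=max(blobs(m,200),key=lambda b:b[1]); e=cv2.fitEllipse(cv2.convexHull(b[3]))
    print("saucer",n,b[0].round(1),b[2],np.round(e[0],1),np.round(e[1],1),onplane(f,e[0],.008).round(4))
m=np.zeros(im.shape[:2],np.uint8); m[145:245,255:355]=im[145:245,255:355].min(2)>225
b=max(blobs(m,200),key=lambda b:b[1]);e=cv2.fitEllipse(cv2.convexHull(b[3])); print("lid",b[0],b[2],np.round(e[0],1),np.round(e[1],1),onplane(f,e[0],.012).round(4))
cv2.imwrite("pics/c1.png",cv2.resize(im[140:250,250:360,::-1],None,fx=4,fy=4,interpolation=0))
a=S["color"][165:205,245:300,::-1]; cv2.imwrite("pics/c2.png",cv2.hconcat([cv2.resize(a,None,fx=7,fy=7,interpolation=0),cv2.resize(T["color"][150:190,288:343,::-1],None,fx=7,fy=7,interpolation=0)]))
E
```

```text
saucer L [304.6 194.1] (259, 149, 92, 91) [304.6 194.1] [89.6 91.8] [0.6335 0.0198 0.008 ]
saucer M [ 84.9 177.1] (44, 138, 83, 80) [ 84.9 177.1] [76.6 86.3] [ 0.6161 -0.2036  0.008 ]
saucer S [488.7 191.4] (455, 160, 69, 65) [488.7 191.3] [62.3 70.3] [0.6302 0.2088 0.008 ]
lid [303.2683724 197.2420714] (271, 166, 66, 64) [303.2 197.2] [63.7 65.9] [0.6357 0.0182 0.012 ]
```

View pics/c1.png

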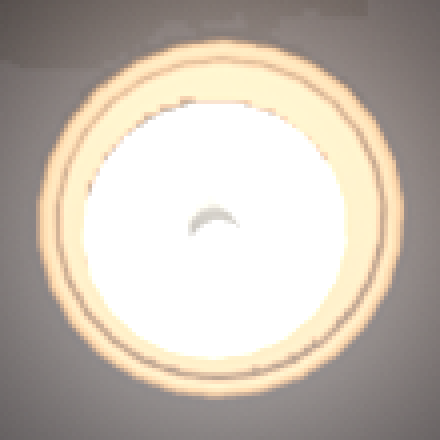

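View pics/c2.png

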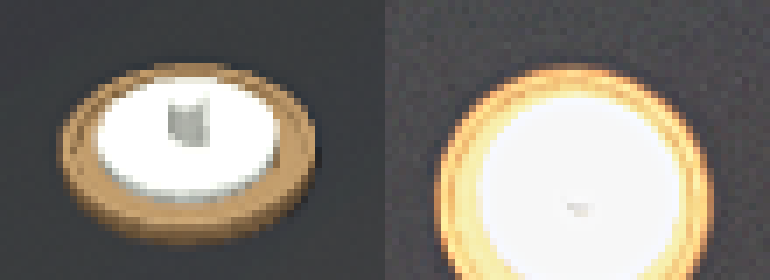

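send_rows([
  [0, 0, 0, -0.77, 0.75, 0, 0],
  [0, 0, 0, 0, 0, 1, 0],
  [0, 0, 0, 0, 0, 1, 0],
  [0, 0, 0, 0, 0, 1, 0],
  [0, 0, 0, 0, 0, 1, 0],
  [0, 0, 0, 0, 0, 1, 0],
  [0, 0, 0, 0, 0, 1, 0],
  [0, 0, 0, 0, 0, 0, 0],
])

```text
time: 3.4
tcp_pos: [0.6317, 0.0149, 0.0469]
eef_rot: [-0.005, 0.002, 1.0, -0.001]
force: [-0.5, -0.6, -1.2]
grip_width: 0.0426
grasp_force: 0.0
```

```bash
python3 - <<'E'
from cell import status, optics
from h import *
f=optics.grab_frame("wrist"); cv2.imwrite("pics/w2.png",f["color"][:,:,::-1])
s=status.observe(); print(s["time"],s["tcp_pos"],s["force"],s["grip_width"])
E
```

```text
3.45 [0.63387547 0.01525341 0.04965268] [ 1.84695855 -0.79702901  0.93314868] 0.04306081432731116
```

View pics/w2.png

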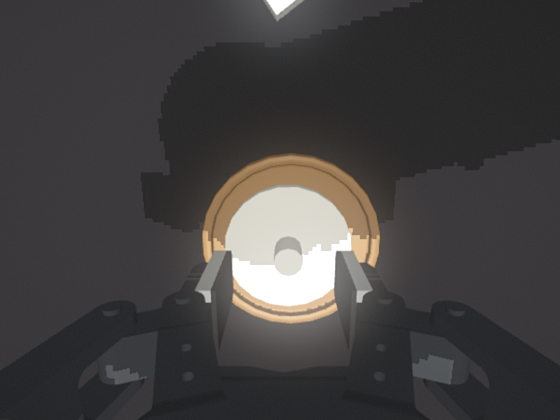

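The knob stands between the open fingers, with its top face at (288,262). I'll cast that onto its height and triangulate it against the side view.

```bash
cat >> h.py <<'E'
def shot():
    from cell import status, optics
    f=optics.grab_frame("wrist"); s=status.observe(); print("t",round(s["time"],2),"tcp",np.round(s["tcp_pos"],4),"rot",np.round(s["eef_rot"],4),"w",round(s["grip_width"],4)); return f,s
E
python3 - <<'E'
from h import *
S=dict(np.load("side0.npz")); f,s=shot()
print(onplane(f,(288,262),.030).round(4), tri([(f,(288,262)),(S,(271.7,179.7))]))
E
```

```text
t 3.5 tcp [0.6357 0.0157 0.0517] rot [-2.e-04  6.e-04  1.e+00 -4.e-04] w 0.0425
[0.64   0.0185 0.03  ] (array([0.63693363, 0.01749442, 0.02735166]), np.float64(0.003975461922611542))
```

send_rows([
  [0, 0, 0, -0.07, 0.08, 0.3, 0],
  [0, 0, 0, 0, 0, 0.4, 0],
  [0, 0, 0, 0, 0, 0.4, -0.2],
  [0, 0, 0, 0, 0, 0, -0.4],
  [0, 0, 0, 0, 0, 0, -0.6],
  [0, 0, 0, 0, 0, 0, -0.8],
  [0, 0, 0, 0, 0, 0, -1],
  [0, 0, 0, 0, 0, 0, -1],
])

```text
time: 4.3
tcp_pos: [0.638, 0.019, 0.0186]
eef_rot: [0.0, 0.0, 1.0, 0.0]
force: [-0.6, 0.1, -0.3]
grip_width: 0.0108
grasp_force: 58.5
```

send_rows([
  [0, 0, 0, 0, 0, 0, -1],
  [0, 0, 0, 0, 0, 0, -1],
  [0, 0, 0, 0, 0, -0.2, -1],
  [0, 0, 0, 0, 0, -0.5, -1],
  [0, 0, 0, 0, 0, -0.8, -1],
  [0, 0, 0, 0, 0, -0.8, -1],
  [0, 0, 0, 0, 0, 0, -1],
  [0, 0, 0, 0, 0, 0, -1],
])

```text
time: 5.1
tcp_pos: [0.6382, 0.0191, 0.0888]
eef_rot: [0.001, 0.001, 1.0, 0.0]
force: [-0.9, 0.3, -0.7]
grip_width: 0.0109
grasp_force: 58.5
```

```bash
python3 - <<'E'
from h import *
f,s=shot(); cv2.imwrite("pics/w3.png",f["color"][:,:,::-1]); print(s["force"],s["grasp_force"])
E
```

```text
t 5.15 tcp [0.6375 0.019  0.0876] rot [0.e+00 6.e-04 1.e+00 2.e-04] w 0.011
[ 0.59655298 -0.34213648 -0.52999787] 58.534687757492065
```

View pics/w3.png

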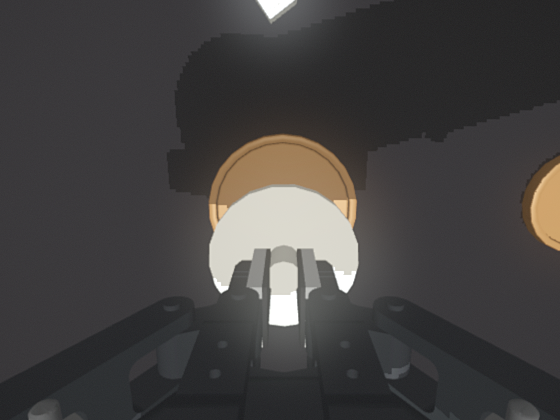

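The lid hangs level by its knob (knob at (284,262)), and the saucer behind it is empty.

send_rows([
  [0, 0, 0, 0.2, -0.6, 0, -1],
  [0, 0, 0, 0.4, -1, 0, -1],
  [0, 0, 0, 0, -1, 0, -1],
  [0, 0, 0, 0, -0.8, 0, -1],
  [0, 0, 0, 0, -0.4, 0.3, -1],
  [0, 0, 0, 0, 0, 0.6, -1],
  [0, 0, 0, 0, 0, 0.6, -1],
  [0, 0, 0, 0, 0, 0.5, -1],
])

```text
time: 5.95
tcp_pos: [0.6183, -0.0954, 0.0249]
eef_rot: [-0.002, 0.001, 1.0, 0.0]
force: [0.2, 0.0, -0.5]
grip_width: 0.0108
grasp_force: 58.6
```

send_rows([
  [0, 0, 0, 0, 0, 0.2, -1],
  [0, 0, 0, 0, 0, 0.1, -1],
  [0, 0, 0, 0, 0, 0.1, -1],
  [0, 0, 0, 0, 0, 0.05, -1],
  [0, 0, 0, 0, 0, 0.03, -1],
  [0, 0, 0, 0, 0, 0, -1],
  [0, 0, 0, 0, 0, 0, -1],
  [0, 0, 0, 0, 0, 0, -1],
])

```text
time: 6.75
tcp_pos: [0.6199, -0.095, 0.0132]
eef_rot: [0.0, 0.0, 1.0, 0.0]
force: [-0.1, -0.4, -1.5]
grip_width: 0.0105
grasp_force: 58.6
```

send_rows([
  [0, 0, 0, 0, 0, 0.02, -1],
  [0, 0, 0, 0, 0, 0.02, -1],
  [0, 0, 0, 0, 0, 0, -1],
  [0, 0, 0, 0, 0, 0, -1],
  [0, 0, 0, 0, 0, 0, -1],
  [0, 0, 0, 0, 0, 0, -1],
  [0, 0, 0, 0, 0, 0, -1],
  [0, 0, 0, 0, 0, 0, -1],
])

```text
time: 7.55
tcp_pos: [0.6199, -0.095, 0.0123]
eef_rot: [0.0, 0.0, 1.0, -0.0]
force: [-1.8, 0.7, 5.7]
grip_width: 0.0109
grasp_force: 59.0
```

send_rows([
  [0, 0, 0, 0, 0, 0, -0.6],
  [0, 0, 0, 0, 0, 0, -0.3],
  [0, 0, 0, 0, 0, 0, 0],
  [0, 0, 0, 0, 0, -0.5, 0.3],
  [0, 0, 0, 0, 0, -1, 1],
  [0, 0, 0, 0, 0, -1, 1],
  [0, 0, 0, 0, 0, -1, 1],
  [0, 0, 0, 0.8, -0.9, -1, 1],
])

```text
time: 8.35
tcp_pos: [0.5978, -0.1204, 0.1476]
eef_rot: [0.001, -0.002, 1.0, -0.0]
force: [0.1, -0.6, 0.2]
grip_width: 0.0853
grasp_force: 0.0
```

send_rows([
  [0, 0, 0, 0.8, -0.9, -0.8, 1],
  [0, 0, 0, 0.8, -0.9, -0.8, 1],
  [0, 0, 0, 0.8, -0.9, -0.8, 1],
  [0, 0, 0, 0.8, -0.9, 0, 1],
  [0, 0, 0, 0.8, -0.9, 0, 1],
  [0, 0, 0, 0.5, -0.9, 0, 1],
  [0, 0, 0, 0, 0, 0, 1],
  [0, 0, 0, 0, 0, 0, 1],
])

```text
time: 9.15
tcp_pos: [0.4603, -0.2842, 0.2185]
eef_rot: [0.0, 0.001, 1.0, 0.0]
force: [0.5, 0.5, 0.3]
grip_width: 0.0854
grasp_force: 0.0
```

```bash
python3 - <<'E'
from h import *
f,s=shot(); np.savez("w4.npz",**f); cv2.imwrite("pics/w4.png",f["color"][:,:,::-1])
E
```

```text
t 9.2 tcp [ 0.4607 -0.2837  0.2185] rot [0.e+00 6.e-04 1.e+00 1.e-04] w 0.0855
```

View pics/w4.png

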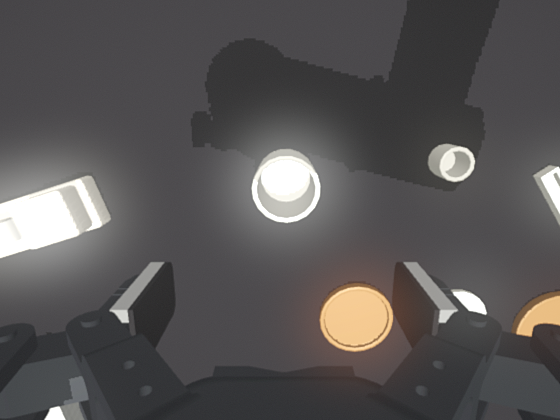

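The crucible rim is a circle about 68 px across at (286,188), and the small crucible is at (451,163).

```bash
python3 - <<'E'
from h import *
f=dict(np.load("w4.npz")); T=dict(np.load("top0.npz")); im=f["color"]
m=np.zeros(im.shape[:2],np.uint8); m[140:235,240:335]=im[140:235,240:335].min(2)>175
b=max(blobs(m,200),key=lambda b:b[1]); h=cv2.convexHull(b[3])[:,0]
lo=h[h[:,1]>185].astype(np.float32)   # near half of hull is the rim circle
e=cv2.fitEllipse(lo) if len(lo)>6 else None; c,r=cv2.minEnclosingCircle(lo)
print(b[0],b[2],e,c,r, onplane(f,c,.060),onplane(f,(286.5,187.5),.060))
# size->height: diameter 58 mm => depth
d=58e-3*f["fx"]/(2*r); print("rim height from size", onplane(f,c,0)[2]+ (-np.array(f["R"]).T@f["t"])[2]-d*.965)
# rim in top view
print("proj to top", proj(T,onplane(f,c,.06)))
# two-view hull centroid on half height
print(onplane(f,b[0],.03),)
E
```

```text
[285.65247396 186.49162326] (251, 150, 70, 73) ((285.58685302734375, 188.05813598632812), (68.38088989257812, 68.97384643554688), 102.79075622558594) (285.54095458984375, 188.41281127929688) 34.543521881103516 [ 0.46028652 -0.28116646  0.06      ] [ 0.45950006 -0.2803548   0.06      ]
rim height from size 0.06649013891055444
proj to top [450.86086788 246.65641793]
[ 0.46496605 -0.28085927  0.03      ]
```

send_rows([
  [0, 0, 0, 0, 0.04, 1, 1],
  [0, 0, 0, 0, 0, 1, 1],
  [0, 0, 0, 0, 0, 1, 1],
  [0, 0, 0, 0, 0, 1, 1],
  [0, 0, 0, 0, 0, 1, 1],
  [0, 0, 0, 0, 0, 0.9, 1],
  [0, 0, 0, 0, 0, 0.6, 1],
  [0, 0, 0, 0, 0, 0.25, 1],
])

```text
time: 10.0
tcp_pos: [0.4602, -0.2814, 0.014]
eef_rot: [-0.002, -0.0, 1.0, 0.001]
force: [0.3, -0.9, -0.4]
grip_width: 0.0856
grasp_force: 0.0
```

send_rows([
  [0, 0, 0, 0, 0, 0, 0.8],
  [0, 0, 0, 0, 0, 0, 0.6],
  [0, 0, 0, 0, 0, 0, 0.5],
  [0, 0, 0, 0, 0, 0, 0.4],
  [0, 0, 0, 0, 0, 0, 0.3],
  [0, 0, 0, 0, 0, 0, 0.1],
  [0, 0, 0, 0, 0, 0, 0],
  [0, 0, 0, 0, 0, 0, 0],
])

```text
time: 10.8
tcp_pos: [0.4612, -0.2828, 0.0175]
eef_rot: [0.001, 0.0, 1.0, -0.0]
force: [-0.0, 3.3, 5.2]
grip_width: 0.0556
grasp_force: 62.3
```

send_rows([
  [0, 0, 0, 0, 0, -0.1, 0],
  [0, 0, 0, 0, 0, -0.2, 0],
  [0, 0, 0, 0, 0, -0.5, 0],
  [0, 0, 0, 0, 0, -0.8, 0],
  [0, 0, 0, 0, 0, -0.9, 0],
  [0, 0, 0, 0, 0, -0.5, 0],
  [0, 0, 0, 0, 0, 0, 0],
  [0, 0, 0, 0, 0, 0, 0],
])

```text
time: 11.6
tcp_pos: [0.46, -0.2825, 0.1059]
eef_rot: [-0.0, 0.001, 1.0, 0.0]
force: [0.1, 0.2, -2.1]
grip_width: 0.0557
grasp_force: 63.7
```

```bash
python3 - <<'E'
from h import *
f,s=shot(); np.savez("w5.npz",**f); cv2.imwrite("pics/w5.png",f["color"][:,:,::-1]); print(s["force"],s["grasp_force"])
E
```

```text
t 11.65 tcp [ 0.4596 -0.2824  0.1052] rot [-9.e-04  8.e-04  1.e+00  5.e-04] w 0.0556
[ 0.04553873  0.62331744 -1.301117  ] 63.72371502220631
```

View pics/w5.png

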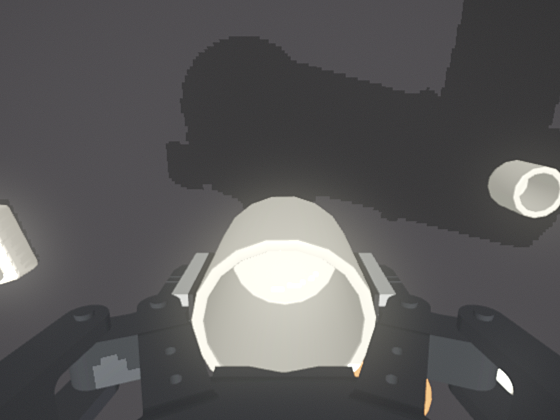

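The crucible is gripped and level. Its rim spans columns 193–376 and its base-side edge is at row 241.

```bash
python3 - <<'E'
from h import *
f=dict(np.load("w5.npz")); tcp=np.array([.4596,-.2824,.1052]); z=tcp[2]-.0172+.06
a=onplane(f,(284.5,241),z); l=onplane(f,(193,318),z); r=onplane(f,(376,318),z)
print("centre x from near edge",a[0]+.029-tcp[0],"y",(l[1]+r[1])/2-tcp[1],"diam",r[1]-l[1],"x of widest",l[0]-tcp[0],r[0]-tcp[0])
print("cam rel",(-np.array(f["R"]).T@f["t"])-tcp)
E
```

```text
centre x from near edge 0.0017792393833439002 y 0.0012873843243245697 diam 0.05730831484774912 x of widest -0.0016670265694882502 -0.001526774338943826
cam rel [-0.06494433  0.00086048  0.14392812]
```

send_rows([
  [0, 0, 0, -0.36, 0.6, 0, 0],
  [0, 0, 0, -0.57, 1, 0, 0],
  [0, 0, 0, -0.57, 1, 0, 0],
  [0, 0, 0, -0.57, 1, 0, 0],
  [0, 0, 0, -0.57, 1, 0, 0],
  [0, 0, 0, -0.57, 1, 0, 0],
  [0, 0, 0, -0.57, 1, 0, 0],
  [0, 0, 0, -0.57, 1, 0, 0],
])

```text
time: 12.45
tcp_pos: [0.5908, -0.0536, 0.1043]
eef_rot: [-0.002, 0.001, 1.0, -0.0]
force: [-0.3, -0.5, -1.9]
grip_width: 0.0556
grasp_force: 63.9
```

send_rows([
  [0, 0, 0, -0.57, 1, 0, 0],
  [0, 0, 0, -0.5, 0.9, 0, 0],
  [0, 0, 0, -0.36, 0.54, 0, 0],
  [0, 0, 0, 0, 0, 0.5, 0],
  [0, 0, 0, 0, 0, 0.7, 0],
  [0, 0, 0, 0, 0, 0.5, 0],
  [0, 0, 0, 0, 0, 0.3, 0],
  [0, 0, 0, 0, 0, 0, 0],
])

```text
time: 13.25
tcp_pos: [0.6328, 0.0177, 0.044]
eef_rot: [-0.002, 0.001, 1.0, -0.001]
force: [-1.2, -0.3, -1.2]
grip_width: 0.0555
grasp_force: 63.9
```

```bash
python3 - <<'E'
from h import *
f,s=shot(); cv2.imwrite("pics/w6.png",f["color"][:,:,::-1]); np.savez("w6.npz",**f);print(s["force"])
E
```

```text
t 13.3 tcp [0.6338 0.0179 0.0453] rot [-1.e-03  6.e-04  1.e+00 -4.e-04] w 0.0558
[-0.17627349 -0.19101884 -0.95398757]
```

View pics/w6.png

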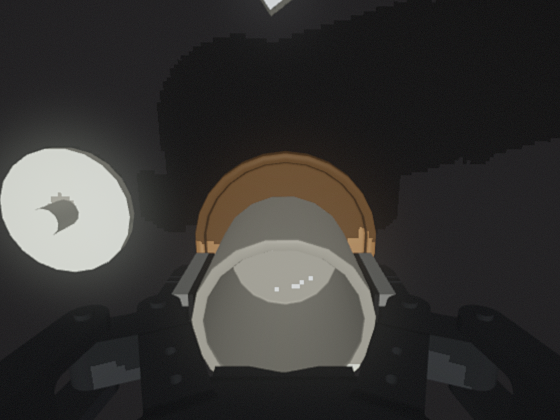

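The crucible hangs over the saucer. The saucer rim's base-side edge is at (286,152), the foot's edge is at (285,197), and the parked lid is at left.

```bash
python3 - <<'E'
from h import *
f=dict(np.load("w6.npz"));t=np.array([.6338,.0179,.0453])
s=onplane(f,(286,152),.010); l=onplane(f,(196,245),.009); r=onplane(f,(376,245),.009)
print("saucer",s[0]+.047,(l[1]+r[1])/2,"diam",r[1]-l[1],l[0],r[0])
a=onplane(f,(285,197),t[2]-.0172+.002); print("foot",a+[.029,0,0])
a=onplane(f,(284.5,240.5),t[2]-.0172+.06); print("rim",a+[.029,0,0])
E
```

```text
saucer 0.6346639201048389 0.020100011682243235 diam 0.09380489637549119 0.6359168472827004 0.6360690490478444
foot [0.63430239 0.01951065 0.0301    ]
rim [0.63350012 0.01911875 0.0881    ]
```

send_rows([
  [0, 0, 0, -0.02, 0.03, 0.2, 0],
  [0, 0, 0, 0, 0, 0.2, 0],
  [0, 0, 0, 0, 0, 0.15, 0],
  [0, 0, 0, 0, 0, 0.08, 0],
  [0, 0, 0, 0, 0, 0.04, 0],
  [0, 0, 0, 0, 0, 0.02, 0],
  [0, 0, 0, 0, 0, 0, 0],
  [0, 0, 0, 0, 0, 0, 0],
])

```text
time: 14.1
tcp_pos: [0.635, 0.0193, 0.0257]
eef_rot: [0.0, 0.0, 1.0, 0.0]
force: [-0.4, -0.1, -1.9]
grip_width: 0.0559
grasp_force: 63.9
```

send_rows([
  [0, 0, 0, 0, 0, 0.03, 0],
  [0, 0, 0, 0, 0, 0.02, 0],
  [0, 0, 0, 0, 0, 0.02, 0],
  [0, 0, 0, 0, 0, 0, 0],
  [0, 0, 0, 0, 0, 0, 0],
  [0, 0, 0, 0, 0, 0, 0],
  [0, 0, 0, 0, 0, 0, 0],
  [0, 0, 0, 0, 0, 0, 0],
])

```text
time: 14.9
tcp_pos: [0.6349, 0.0193, 0.0236]
eef_rot: [0.0, 0.0, 1.0, -0.0]
force: [-1.4, 0.3, 0.8]
grip_width: 0.056
grasp_force: 63.9
```

send_rows([
  [0, 0, 0, 0, 0, 0.01, 0.2],
  [0, 0, 0, 0, 0, 0, 0.5],
  [0, 0, 0, 0, 0, 0, 0.8],
  [0, 0, 0, 0, 0, 0, 1],
  [0, 0, 0, 0, 0, -0.5, 1],
  [0, 0, 0, 0, 0, -1, 1],
  [0, 0, 0, 0, 0, -1, 1],
  [0, 0, 0, 0, 0, -1, 1],
])

```text
time: 15.7
tcp_pos: [0.635, 0.0192, 0.1304]
eef_rot: [0.001, 0.0, 1.0, 0.0]
force: [0.7, 1.2, 0.3]
grip_width: 0.0853
grasp_force: 0.0
```

send_rows([
  [0, 0, 0, 0, 0, -1, 1],
  [0, 0, 0, 0.1, -0.8, -0.8, 1],
  [0, 0, 0, 0.2, -1, -0.5, 0.4],
  [0, 0, 0, 0.2, -1, 0, 0],
  [0, 0, 0, 0, -0.8, 0, 0],
  [0, 0, 0, 0, -0.2, 0, 0],
  [0, 0, 0, 0, 0, 0, 0],
  [0, 0, 0, 0, 0, 0, 0],
])

```text
time: 16.5
tcp_pos: [0.6199, -0.0942, 0.1975]
eef_rot: [0.0, 0.0, 1.0, 0.0]
force: [0.0, 0.9, -0.0]
grip_width: 0.0427
grasp_force: 0.0
```

```bash
python3 - <<'E'
from h import *
f,s=shot(); np.savez("w7.npz",**f); im=f["color"]; cv2.imwrite("pics/w7.png",im[:,:,::-1])
m=(im.min(2)>150).astype(np.uint8)
for b in blobs(m,800):
    e=cv2.fitEllipse(cv2.convexHull(b[3])); print(b[0].round(1),b[2],np.round(e[1],1),[onplane(f,b[0],z).round(4)[:2] for z in(.006,.066)])
E
```

```text
t 16.55 tcp [ 0.6199 -0.0939  0.1973] rot [ 1.e-04 -0.e+00  1.e+00  1.e-04] w 0.043
[409.9 199.9] (355, 149, 111, 101) [ 97.9 112.9] [array([0.6383, 0.0268]), array([0.6233, 0.0053])]
[137.  183.6] (122, 147, 36, 70) [67.5 77.2] [array([ 0.6223, -0.2297]), array([ 0.6102, -0.2053])]
[282.4 179.1] (247, 144, 72, 71) [71.2 72.3] [array([ 0.6182, -0.0938]), array([ 0.6067, -0.0937])]
[183.7 176.5] (169, 144, 32, 67) [39.  62.5] [array([ 0.6157, -0.1856]), array([ 0.6047, -0.1691])]
[188.1 169.7] (164, 138, 42, 71) [68.  79.8] [array([ 0.6093, -0.1811]), array([ 0.5994, -0.1654])]
[397.4  32.9] (365, 0, 62, 73) [37.8 91.9] [array([0.4933, 0.0033]), array([ 0.5042, -0.014 ])]
```

View pics/w7.png

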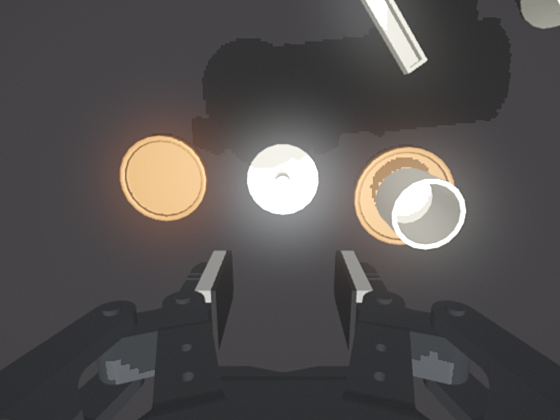

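The lid lies at (282,179), exactly where it was released. The large crucible stands upright in its saucer (rim at (429,214)).

send_rows([
  [0, 0, 0, 0, -0.03, 0.8, 0],
  [0, 0, 0, 0, 0, 1, 0],
  [0, 0, 0, 0, 0, 1, 0],
  [0, 0, 0, 0, 0, 1, 0],
  [0, 0, 0, 0, 0, 1, 0],
  [0, 0, 0, 0, 0, 0.7, 0],
  [0, 0, 0, 0, 0, 0.4, 0],
  [0, 0, 0, 0, 0, 0.2, 0],
])

```text
time: 17.35
tcp_pos: [0.6195, -0.0949, 0.013]
eef_rot: [-0.001, -0.0, 1.0, -0.0]
force: [0.4, -0.5, 0.6]
grip_width: 0.0429
grasp_force: 0.0
```

send_rows([
  [0, 0, 0, 0, 0, 0, -0.3],
  [0, 0, 0, 0, 0, 0, -0.5],
  [0, 0, 0, 0, 0, 0, -0.7],
  [0, 0, 0, 0, 0, 0, -0.9],
  [0, 0, 0, 0, 0, 0, -1],
  [0, 0, 0, 0, 0, 0, -1],
  [0, 0, 0, 0, 0, 0, -1],
  [0, 0, 0, 0, 0, 0, -1],
])

```text
time: 18.15
tcp_pos: [0.6208, -0.0955, 0.0156]
eef_rot: [0.001, 0.0, 1.0, -0.0]
force: [-1.1, 0.9, 6.8]
grip_width: 0.0102
grasp_force: 58.7
```

send_rows([
  [0, 0, 0, 0, 0, -0.2, -1],
  [0, 0, 0, 0, 0, -0.6, -1],
  [0, 0, 0, 0, 0, -1, -1],
  [0, 0, 0, 0, 0, -1, -1],
  [0, 0, 0, 0, 0, -0.6, -1],
  [0, 0, 0, 0, 0, 0, -1],
  [0, 0, 0, 0, 0, 0, -1],
  [0, 0, 0, 0, 0, 0, -1],
])

```text
time: 18.95
tcp_pos: [0.6185, -0.0956, 0.1143]
eef_rot: [-0.002, 0.001, 1.0, 0.0]
force: [0.4, 0.1, -1.0]
grip_width: 0.01
grasp_force: 58.6
```

```bash
python3 - <<'E'
from h import *
f,s=shot(); np.savez("w8.npz",**f); im=f["color"]; print(s["force"],s["grasp_force"])
m=np.zeros(im.shape[:2],np.uint8); m[120:290,190:380]=im[120:290,190:380].min(2)>130
b=max(blobs(m,800),key=lambda b:b[1]); print(b[2]); p=b[3][:,0]; top=p[:,1].min(); c=p[p[:,1]==top,0].mean()
l=p[p[:,0].argmin()];r=p[p[:,0].argmax()]; t=s["tcp_pos"]; z=t[2]-.0125+.006
print(top,c,l,r,"x off",onplane(f,(c,top),z)[0]+.033-t[0],"l,r",onplane(f,l,z)-t,onplane(f,r,z)-t)
print("tilt check l/r rows",[ (row, p[p[:,1]==row,0].min(),p[p[:,1]==row,0].max()) for row in (200,220,240)])
E
```

```text
t 19.0 tcp [ 0.6186 -0.0957  0.1143] rot [-1.8e-03  6.0e-04  1.0e+00  0.0e+00] w 0.0102
[-0.13321296  0.14086259 -0.5479626 ] 58.56954753398895
(211, 181, 146, 109)
181 283.0 [211 238] [356 262] x off -0.0032561509489569262 l,r [-0.01108213 -0.03044475 -0.0065    ] [ 0.00031984  0.03331383 -0.0065    ]
tilt check l/r rows [(200, np.int32(234), np.int32(333)), (220, np.int32(218), np.int32(349)), (240, np.int32(211), np.int32(356))]
```

send_rows([
  [0, 0, 0, -0.1, 0.5, 0, -1],
  [0, 0, 0, -0.2, 0.9, 0, -1],
  [0, 0, 0, -0.23, 1, 0, -1],
  [0, 0, 0, 0, 0.9, 0, -1],
  [0, 0, 0, 0, 0.53, 0, -1],
  [0, 0, 0, 0, 0, 0.4, -1],
  [0, 0, 0, 0, 0, 0.4, -1],
  [0, 0, 0, 0, 0, 0, -1],
])

```text
time: 19.8
tcp_pos: [0.6336, 0.0183, 0.089]
eef_rot: [-0.003, 0.001, 1.0, -0.001]
force: [0.6, -0.3, -0.9]
grip_width: 0.0101
grasp_force: 58.6
```

send_rows([
  [0, 0, 0, 0, 0, 0, -1],
  [0, 0, 0, 0, 0, 0, -1],
  [0, 0, 0, 0, 0, 0, -1],
  [0, 0, 0, 0, 0, 0, -1],
  [0, 0, 0, 0, 0, 0, -1],
  [0, 0, 0, 0, 0, 0, -1],
  [0, 0, 0, 0, 0, 0, -1],
  [0, 0, 0, 0, 0, 0, -1],
])

```text
time: 20.6
tcp_pos: [0.6357, 0.0193, 0.0921]
eef_rot: [0.0, 0.0, 1.0, 0.0]
force: [-0.3, -0.4, -0.3]
grip_width: 0.0103
grasp_force: 58.6
```

```bash
python3 - <<'E'
from h import *
from cell import optics
f,s=shot(); np.savez("w9.npz",**f); g=optics.grab_frame("side"); t=optics.grab_frame("top"); np.savez("s9.npz",**g); np.savez("t9.npz",**t)
a=cv2.resize(f["color"][140:300,180:390,::-1],(630,480)); b=cv2.resize(g["color"][150:210,245:300,::-1],None,fx=3,fy=8)[:480]
cv2.imwrite("pics/w9.png",cv2.hconcat([a,b])); print(a.shape,b.shape)
E
```

```text
t 20.65 tcp [0.6358 0.0193 0.0921] rot [0.e+00 4.e-04 1.e+00 0.e+00] w 0.0102
(480, 630, 3) (480, 165, 3)
```

View pics/w9.png

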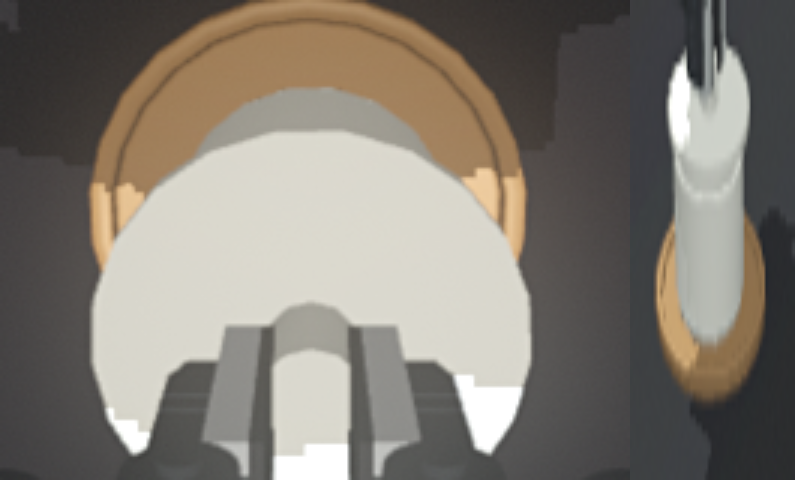

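The lid hovers over the crucible. In the wrist view its near edge is at about (283.3,183.3), the foot at (283,169) and the saucer rim at row 140.

```bash
python3 - <<'E'
from h import *
f=dict(np.load("w9.npz"))
for n,p,z,r in(("lid bottom",(283.3,183.3),.078,.033),("lid top",(283.3,183.3),.084,.033),("foot",(283.3,169),.008,.029),("saucer",(283.3,140),.010,.047)): print(n,onplane(f,p,z)+[r,0,0])
for n,l,r,z in(("lid",(211,250),(357,250),.082),("foot",(247,188),(321,188),.008),("saucer",(210.5,200),(355.5,200),.009)):
    print(n,(onplane(f,l,z)+onplane(f,r,z))/2)
print("cam", -f["R"].T@f["t"]-[.6358,.0193,.0921])
S=dict(np.load("s9.npz")); T=dict(np.load("t9.npz"))
g=S["color"][150:210,245:300]; 
E
```

```text
lid bottom [0.63511994 0.02037182 0.078     ]
lid top [0.63390719 0.02036791 0.084     ]
foot [0.6361178  0.02042618 0.008     ]
saucer [0.63596207 0.02044181 0.01      ]
lid [0.63188842 0.02065979 0.082     ]
foot [0.61931865 0.02086222 0.008     ]
saucer [0.62694937 0.02022055 0.009     ]
cam [-0.06548635  0.00096926  0.14325929]
```

send_rows([
  [0, 0, 0, -0.04, 0, 0.1, -1],
  [0, 0, 0, 0, 0, 0.1, -1],
  [0, 0, 0, 0, 0, 0.06, -1],
  [0, 0, 0, 0, 0, 0.04, -1],
  [0, 0, 0, 0, 0, 0, -1],
  [0, 0, 0, 0, 0, 0, -1],
  [0, 0, 0, 0, 0, 0, -1],
  [0, 0, 0, 0, 0, 0, -1],
])

```text
time: 21.55
tcp_pos: [0.637, 0.0193, 0.0833]
eef_rot: [0.0, 0.0, 1.0, 0.0]
force: [-0.0, 0.3, -0.4]
grip_width: 0.0101
grasp_force: 58.6
```

send_rows([
  [0, 0, 0, 0, 0, 0.02, -1],
  [0, 0, 0, 0, 0, 0.02, -1],
  [0, 0, 0, 0, 0, 0, -1],
  [0, 0, 0, 0, 0, 0, -1],
  [0, 0, 0, 0, 0, 0, -1],
  [0, 0, 0, 0, 0, 0, -1],
  [0, 0, 0, 0, 0, 0, -1],
  [0, 0, 0, 0, 0, 0, -1],
])

```text
time: 22.35
tcp_pos: [0.6369, 0.0192, 0.0819]
eef_rot: [0.0, 0.0, 1.0, 0.0]
force: [0.1, 0.2, -0.3]
grip_width: 0.0104
grasp_force: 58.6
```

send_rows([
  [0, 0, 0, 0, 0, 0.02, -1],
  [0, 0, 0, 0, 0, 0, -1],
  [0, 0, 0, 0, 0, 0, -1],
  [0, 0, 0, 0, 0, 0, -1],
  [0, 0, 0, 0, 0, 0, -1],
  [0, 0, 0, 0, 0, 0, -1],
  [0, 0, 0, 0, 0, 0, -1],
  [0, 0, 0, 0, 0, 0, -1],
])

```text
time: 23.15
tcp_pos: [0.6371, 0.0193, 0.0817]
eef_rot: [0.0, 0.0, 1.0, -0.0]
force: [-1.3, 0.7, 4.8]
grip_width: 0.0104
grasp_force: 59.0
```

send_rows([
  [0, 0, 0, 0, 0, 0.02, -1],
  [0, 0, 0, 0, 0, 0, -1],
  [0, 0, 0, 0, 0, 0, -1],
  [0, 0, 0, 0, 0, 0, -1],
  [0, 0, 0, 0, 0, 0, -1],
  [0, 0, 0, 0, 0, 0, -1],
  [0, 0, 0, 0, 0, 0, -1],
  [0, 0, 0, 0, 0, 0, -1],
])

```text
time: 23.95
tcp_pos: [0.6373, 0.0193, 0.0817]
eef_rot: [0.0, 0.0, 1.0, -0.0]
force: [-1.8, -0.1, 6.9]
grip_width: 0.0097
grasp_force: 59.4
```

send_rows([
  [0, 0, 0, 0, 0, -0.02, -0.7],
  [0, 0, 0, 0, 0, 0, -0.4],
  [0, 0, 0, 0, 0, 0, 0],
  [0, 0, 0, 0, 0, 0, 0.2],
  [0, 0, 0, 0, 0, -0.4, 0.2],
  [0, 0, 0, 0, 0, -1, 0.3],
  [0, 0, 0, 0, 0, -1, 1],
  [0, 0, 0, 0.5, 0.3, -1, 1],
])

```text
time: 24.75
tcp_pos: [0.623, 0.0277, 0.1849]
eef_rot: [0.001, 0.001, 1.0, -0.0]
force: [-0.1, 1.2, 0.4]
grip_width: 0.0819
grasp_force: 0.0
```

send_rows([
  [0, 0, 0, 0.9, 0.6, -1, 1],
  [0, 0, 0, 0.9, 0.6, -0.2, 1],
  [0, 0, 0, 0.9, 0.6, 0, 1],
  [0, 0, 0, 0.9, 0.6, 0, 1],
  [0, 0, 0, 0.9, 0.5, 0, 1],
  [0, 0, 0, 0.6, 0.3, 0, 1],
  [0, 0, 0, 0, 0, 0, 1],
  [0, 0, 0, 0, 0, 0, 1],
])

```text
time: 25.55
tcp_pos: [0.4694, 0.1247, 0.2203]
eef_rot: [0.001, -0.0, 1.0, 0.0]
force: [0.9, 0.1, 0.1]
grip_width: 0.0856
grasp_force: 0.0
```

send_rows([
  [0, 0, 0, 0, 0, 0, 1],
  [0, 0, 0, 0, 0, 0, 1],
  [0, 0, 0, 0, 0, 0, 1],
  [0, 0, 0, 0, 0, 0, 1],
  [0, 0, 0, 0, 0, 0, 1],
  [0, 0, 0, 0, 0, 0, 1],
  [0, 0, 0, 0, 0, 0, 1],
  [0, 0, 0, 0, 0, 0, 1],
])

```text
time: 26.35
tcp_pos: [0.469, 0.1244, 0.2193]
eef_rot: [0.0, 0.0, 1.0, 0.0]
force: [-0.6, -0.2, 0.3]
grip_width: 0.0855
grasp_force: 0.0
```

```bash
cat >> h.py <<'E'
def rim(f,box,thr,z,R):
    x0,y0,x1,y1=box; im=f["color"]; m=np.zeros(im.shape[:2],np.uint8); m[y0:y1,x0:x1]=im[y0:y1,x0:x1].min(2)>thr
    b=max(blobs(m,150),key=lambda b:b[1]); h=cv2.convexHull(b[3])[:,0]
    lo=h[h[:,1]>b[2][1]+.5*b[2][3]].astype(np.float32); c,r=cv2.minEnclosingCircle(lo)
    print("blob",b[2],"circle",np.round(c,1),round(r,1),"expect r",round(R*f["fx"]/((np.array(f["R"])@onplane(f,c,z)+f["t"])[2]),1),"pos",onplane(f,c,z).round(4)); return c
E
python3 - <<'E'
from h import *
from cell import optics
f,s=shot(); np.savez("w10.npz",**f); im=f["color"]
t=optics.grab_frame("top"); g=optics.grab_frame("side")
p=proj(f,np.array([.468,.125,.046])); print(p); x,y=p.astype(int)
rim(f,(x-60,max(y-60,0),x+60,y+60),150,.046,.0225)
b=cv2.resize(g["color"][150:250,210:310,::-1],(400,400)); c=cv2.resize(t["color"][140:215,278:353,::-1],(400,400))
cv2.imwrite("pics/w10.png",cv2.vconcat([cv2.hconcat([b,c]),np.zeros((1,800,3),np.uint8)]))
w,o=masks(t["color"]);W=[b for b in blobs(w) if np.hypot(*(b[0]-[315,175]))<25];O=[b for b in blobs(o) if np.hypot(*(b[0]-[314,178]))<25]
for b in W: print("lid top view",b[0],b[2])
w,o=masks(g["color"])
for b in blobs(w):
    if np.hypot(*(b[0]-[272,175]))<30: print("lid side",b[0],b[2])
print("expected top px of lid centre",proj(t,np.array([.636,.0185,.069])),"saucer",proj(t,np.array([.6347,.0187,.008])))
E
```

```text
t 26.4 tcp [0.469  0.1244 0.2193] rot [-0.e+00  4.e-04  1.e+00 -0.e+00] w 0.0854
[282.6383298  183.77045209]
blob (257, 153, 52, 56) circle [282.5 187. ] 25.5 expect r 25.4 pos [0.4709 0.1249 0.046 ]
lid top view [316.19777932 173.15197779] (302, 158, 30, 32)
lid side [270.6612799  174.22171946] (257, 158, 28, 35)
lid side [295.35243056 161.47569444] (289, 152, 11, 17)
expected top px of lid centre [317.26332246 172.124161  ] saucer [314.74871185 178.60625343]
```

View pics/w10.png

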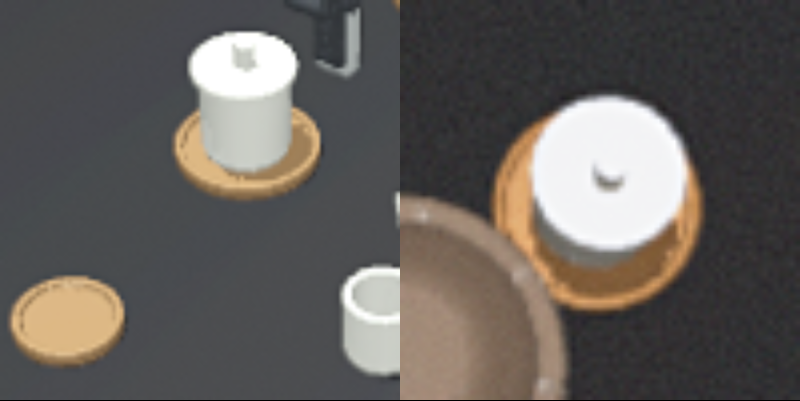

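The side view (left) shows the lid flat and centred on the upright crucible: lid columns 189–297, cup 199–291. The top view agrees. Next is the medium crucible.

send_rows([
  [0, 0, 0, -0.03, 0, 0.8, 1],
  [0, 0, 0, 0, 0, 1, 1],
  [0, 0, 0, 0, 0, 1, 1],
  [0, 0, 0, 0, 0, 1, 1],
  [0, 0, 0, 0, 0, 1, 1],
  [0, 0, 0, 0, 0, 1, 1],
  [0, 0, 0, 0, 0, 0.8, 0.8],
  [0, 0, 0, 0, 0, 0.35, 0.6],
])

```text
time: 27.3
tcp_pos: [0.4688, 0.1238, 0.0088]
eef_rot: [-0.002, 0.001, 1.0, -0.001]
force: [-0.8, -0.1, -0.2]
grip_width: 0.0684
grasp_force: 0.0
```

send_rows([
  [0, 0, 0, 0, 0, 0, 0.4],
  [0, 0, 0, 0, 0, 0, 0.25],
  [0, 0, 0, 0, 0, 0, 0.15],
  [0, 0, 0, 0, 0, 0, 0.05],
  [0, 0, 0, 0, 0, 0, -0.05],
  [0, 0, 0, 0, 0, 0, -0.2],
  [0, 0, 0, 0, 0, 0, -0.3],
  [0, 0, 0, 0, 0, 0, -0.3],
])

```text
time: 28.1
tcp_pos: [0.4709, 0.125, 0.0125]
eef_rot: [0.001, 0.0, 1.0, 0.001]
force: [-1.2, 0.1, 5.6]
grip_width: 0.044
grasp_force: 60.1
```

send_rows([
  [0, 0, 0, 0, 0, -0.1, -0.3],
  [0, 0, 0, 0, 0, -0.3, -0.3],
  [0, 0, 0, 0, 0, -0.7, -0.3],
  [0, 0, 0, 0, 0, -1, -0.3],
  [0, 0, 0, 0, 0, -0.9, -0.3],
  [0, 0, 0, 0, -0.6, 0, -0.3],
  [0, 0, 0, 0, -1, 0, -0.3],
  [0, 0, 0, 0, -1, 0, -0.3],
])

```text
time: 28.9
tcp_pos: [0.4697, 0.0459, 0.1017]
eef_rot: [0.001, -0.0, 1.0, 0.0]
force: [0.5, 0.6, -1.2]
grip_width: 0.044
grasp_force: 61.2
```

send_rows([
  [0, 0, 0, 0, -1, 0, -0.3],
  [0, 0, 0, 0, -1, 0, -0.3],
  [0, 0, 0, -0.6, -1, 0, -0.3],
  [0, 0, 0, -0.6, -1, 0, -0.3],
  [0, 0, 0, -0.6, -1, 0, -0.3],
  [0, 0, 0, -0.6, -1, 0, -0.3],
  [0, 0, 0, -0.6, -1, 0, -0.3],
  [0, 0, 0, -0.6, -0.8, 0, -0.3],
])

```text
time: 29.7
tcp_pos: [0.5779, -0.1894, 0.1013]
eef_rot: [-0.0, 0.001, 1.0, 0.0]
force: [1.5, 0.8, -0.9]
grip_width: 0.0434
grasp_force: 61.2
```

send_rows([
  [0, 0, 0, -0.8, -0.58, 0, -0.3],
  [0, 0, 0, -0.48, 0, 0, -0.3],
  [0, 0, 0, 0, 0, 0.5, -0.3],
  [0, 0, 0, 0, 0, 0.7, -0.3],
  [0, 0, 0, 0, 0, 0.6, -0.3],
  [0, 0, 0, 0, 0, 0.3, -0.3],
  [0, 0, 0, 0, 0, 0, -0.3],
  [0, 0, 0, 0, 0, 0, -0.3],
])

```text
time: 30.5
tcp_pos: [0.6165, -0.2052, 0.0386]
eef_rot: [0.0, 0.0, 1.0, -0.0]
force: [0.7, 0.2, -0.3]
grip_width: 0.0439
grasp_force: 61.3
```

send_rows([
  [0, 0, 0, 0, 0, 0, -0.3],
  [0, 0, 0, 0, 0, 0, -0.3],
  [0, 0, 0, 0, 0, 0, -0.3],
  [0, 0, 0, 0, 0, 0, -0.3],
  [0, 0, 0, 0, 0, 0, -0.3],
  [0, 0, 0, 0, 0, 0, -0.3],
  [0, 0, 0, 0, 0, 0, -0.3],
  [0, 0, 0, 0, 0, 0, -0.3],
])

```text
time: 31.3
tcp_pos: [0.616, -0.2051, 0.0378]
eef_rot: [-0.0, 0.0, 1.0, 0.0]
force: [0.6, -0.5, -0.9]
grip_width: 0.0438
grasp_force: 61.3
```

```bash
cat >> h.py <<'E'
def place_check(f,tcp,zrel,Rs,Rc,H):
    """centres from saucer rim arc and crucible rim near edge, in the held wrist view"""
    im=f["color"].astype(int); o=((im[...,0]-im[...,2]>25)&(im[...,0]>60)).astype(np.uint8)
    B=max([b for b in blobs(o,300) if 150<b[0][0]<420 and b[0][1]>60],key=lambda b:b[1]); p=B[3][:,0]
    top=p[:,1].min(); c=p[p[:,1]==top,0].mean(); row=[r for r in range(top+5,top+45,3)]
    hull=cv2.convexHull(B[3])[:,0]; up=hull[hull[:,1]<top+45]
    W=np.array([onplane(f,q,.0095)[:2] for q in up]); A=np.c_[2*W,np.ones(len(W))]; k=np.linalg.lstsq(A,(W**2).sum(1),rcond=None)[0]
    print("saucer box",B[2],"near edge centre x",round(onplane(f,(c,top-.5),.010)[0]+Rs,4),"circle fit",k[:2].round(4),"R",round(np.sqrt(k[2]+k[:2]@k[:2]),4))
    from cv2 import cvtColor
    col=int(round(c)); v=im[:,col].min(1); e=im[:,col,0]-im[:,col,2]; print("column",col,[(r,int(v[r]),int(e[r])) for r in range(top+30,top+130,4)])
E
python3 - <<'E'
from h import *
f,s=shot(); np.savez("w11.npz",**f); print(s["force"])
place_check(f,s["tcp_pos"],.0125,.040,.0225,.046)
cv2.imwrite("pics/w11.png",f["color"][:,:,::-1])
E
```

```text
t 31.35 tcp [ 0.616  -0.2051  0.0378] rot [-0.e+00  5.e-04  1.e+00  0.e+00] w 0.0436
[ 1.35882865 -0.54294413 -0.96032602]
saucer box (203, 165, 161, 96) near edge centre x 0.6161 circle fit [ 0.6156 -0.2041] R 0.039
column 283 [(195, 128, 83), (199, 130, 82), (203, 132, 81), (207, 188, 19), (211, 198, 14), (215, 200, 13), (219, 201, 13), (223, 202, 13), (227, 202, 14), (231, 203, 14), (235, 204, 13), (239, 236, 15), (243, 255, 0), (247, 255, 0), (251, 255, 0), (255, 255, 0), (259, 255, 0), (263, 255, 0), (267, 255, 0), (271, 255, 0), (275, 255, 0), (279, 255, 0), (283, 255, 0), (287, 255, 0), (291, 212, 13)]
```

```bash
python3 - <<'E'
from h import *
f=dict(np.load("w11.npz"))
print("foot",onplane(f,(283,205.5),.0273)+[.0225,0,0],"rim",onplane(f,(283,238.5),.0713)+[.0225,0,0])
im=f["color"].astype(int)
for r in (225,232): 
    e=im[r,:,0]-im[r,:,2]; print(r,[ (c,int(im[r,c].min()),int(e[c])) for c in list(range(228,248,2))+list(range(318,340,2))])
E
```

```text
foot [ 0.61401775 -0.20419682  0.0273    ] rim [ 0.61320786 -0.20419751  0.0713    ]
225 [(228, 128, 82), (230, 128, 82), (232, 129, 81), (234, 130, 81), (236, 131, 80), (238, 131, 80), (240, 129, 82), (242, 158, 51), (244, 192, 11), (246, 192, 14), (318, 195, 14), (320, 194, 14), (322, 194, 12), (324, 174, 33), (326, 132, 80), (328, 133, 79), (330, 134, 78), (332, 132, 80), (334, 132, 80), (336, 131, 80), (338, 131, 80)]
232 [(228, 129, 81), (230, 131, 80), (232, 132, 80), (234, 133, 79), (236, 132, 80), (238, 151, 58), (240, 192, 11), (242, 192, 14), (244, 193, 14), (246, 195, 14), (318, 197, 14), (320, 196, 14), (322, 195, 13), (324, 193, 14), (326, 193, 13), (328, 175, 34), (330, 134, 79), (332, 135, 77), (334, 135, 77), (336, 134, 78), (338, 133, 79)]
```

The crucible sits about 2 mm short in x and is centred in y, so I'll correct that and set it down.

send_rows([
  [0, 0, 0, -0.07, 0, 0.15, -0.3],
  [0, 0, 0, 0, 0, 0.2, -0.3],
  [0, 0, 0, 0, 0, 0.13, -0.3],
  [0, 0, 0, 0, 0, 0.07, -0.3],
  [0, 0, 0, 0, 0, 0.03, -0.3],
  [0, 0, 0, 0, 0, 0, -0.3],
  [0, 0, 0, 0, 0, 0, -0.3],
  [0, 0, 0, 0, 0, 0, -0.3],
])

```text
time: 32.15
tcp_pos: [0.6183, -0.2051, 0.0207]
eef_rot: [0.0, 0.0, 1.0, -0.0]
force: [-0.7, 0.7, -0.5]
grip_width: 0.0436
grasp_force: 61.3
```

send_rows([
  [0, 0, 0, 0, 0, 0.02, -0.3],
  [0, 0, 0, 0, 0, 0.02, -0.3],
  [0, 0, 0, 0, 0, 0, -0.3],
  [0, 0, 0, 0, 0, 0, -0.3],
  [0, 0, 0, 0, 0, 0, -0.3],
  [0, 0, 0, 0, 0, 0, -0.3],
  [0, 0, 0, 0, 0, 0, -0.3],
  [0, 0, 0, 0, 0, 0, -0.3],
])

```text
time: 32.95
tcp_pos: [0.6182, -0.2051, 0.0192]
eef_rot: [0.0, 0.0, 1.0, -0.0]
force: [0.0, 0.2, -1.5]
grip_width: 0.0441
grasp_force: 61.3
```

send_rows([
  [0, 0, 0, 0, 0, 0.02, -0.3],
  [0, 0, 0, 0, 0, 0.02, -0.3],
  [0, 0, 0, 0, 0, 0, -0.3],
  [0, 0, 0, 0, 0, 0, -0.3],
  [0, 0, 0, 0, 0, 0, -0.3],
  [0, 0, 0, 0, 0, 0, -0.3],
  [0, 0, 0, 0, 0, 0, -0.3],
  [0, 0, 0, 0, 0, 0, -0.3],
])

```text
time: 33.75
tcp_pos: [0.6182, -0.2051, 0.0186]
eef_rot: [0.0, 0.0, 1.0, -0.0]
force: [-2.4, 1.6, 5.4]
grip_width: 0.0439
grasp_force: 61.8
```

send_rows([
  [0, 0, 0, 0, 0, -0.01, -0.05],
  [0, 0, 0, 0, 0, 0, 0.2],
  [0, 0, 0, 0, 0, 0, 0.5],
  [0, 0, 0, 0, 0, 0, 0.7],
  [0, 0, 0, 0, 0, -0.4, 0.7],
  [0, 0, 0, 0, 0, -1, 0.7],
  [0, 0, 0, 0, 0, -1, 0.7],
  [0, 0, 0, 0, 0, -1, 0.7],
])

```text
time: 34.55
tcp_pos: [0.6182, -0.2052, 0.1222]
eef_rot: [0.0, 0.0, 1.0, -0.0]
force: [1.0, 0.6, -0.4]
grip_width: 0.0729
grasp_force: 0.0
```

send_rows([
  [0, 0, 0, 0.5, 0.2, -1, 0.7],
  [0, 0, 0, 0.8, 0.4, -1, 0.7],
  [0, 0, 0, 0.9, 0.4, -1, 0.7],
  [0, 0, 0, 1, 0.4, -0.3, 0.7],
  [0, 0, 0, 1, 0.4, 0, 0.7],
  [0, 0, 0, 1, 0.4, 0, 0.7],
  [0, 0, 0, 0.6, 0.34, 0, 0.7],
  [0, 0, 0, 0, 0, 0, 0.7],
])

```text
time: 35.35
tcp_pos: [0.4422, -0.1282, 0.2207]
eef_rot: [0.001, -0.0, 1.0, 0.0]
force: [0.4, -0.8, 0.6]
grip_width: 0.0724
grasp_force: 0.0
```

send_rows([
  [0, 0, 0, 0, 0, 0, 0.7],
  [0, 0, 0, 0, 0, 0, 0.7],
  [0, 0, 0, 0, 0, 0, 0.7],
  [0, 0, 0, 0, 0, 0, 0.7],
  [0, 0, 0, 0, 0, 0, 0.7],
  [0, 0, 0, 0, 0, 0, 0.7],
  [0, 0, 0, 0, 0, 0, 0.7],
  [0, 0, 0, 0, 0, 0, 0.7],
])

```text
time: 36.15
tcp_pos: [0.4442, -0.1288, 0.2193]
eef_rot: [-0.0, 0.0, 1.0, 0.0]
force: [0.3, -1.0, -0.2]
grip_width: 0.0723
grasp_force: 0.0
```

```bash
python3 - <<'E'
from h import *
f,s=shot(); np.savez("w12.npz",**f)
p=proj(f,np.array([.444,-.128,.034])); x,y=p.astype(int); print(p)
for t in(140,170): rim(f,(x-50,max(y-50,0),x+50,y+50),t,.034,.016)
E
```

```text
t 36.2 tcp [ 0.4442 -0.1288  0.2193] rot [-0.e+00  5.e-04  1.e+00 -0.e+00] w 0.0727
[282.88139733 182.04997412]
blob (267, 160, 36, 40) circle [284.5 186.5] 17.5 expect r 17.4 pos [ 0.4482 -0.1265  0.034 ]
blob (267, 161, 36, 39) circle [284.5 186. ] 17.5 expect r 17.4 pos [ 0.4477 -0.1265  0.034 ]
```

send_rows([
  [0, 0, 0, -0.04, 0.03, 0.9, 0.7],
  [0, 0, 0, 0, 0, 1, 0.7],
  [0, 0, 0, 0, 0, 1, 0.7],
  [0, 0, 0, 0, 0, 1, 0.7],
  [0, 0, 0, 0, 0, 1, 0.7],
  [0, 0, 0, 0, 0, 1, 0.7],
  [0, 0, 0, 0, 0, 0.8, 0.5],
  [0, 0, 0, 0, 0, 0.35, 0.3],
])

```text
time: 37.0
tcp_pos: [0.4442, -0.1279, 0.0059]
eef_rot: [-0.002, 0.001, 1.0, -0.0]
force: [-0.5, -0.8, 0.9]
grip_width: 0.0555
grasp_force: 0.0
```

send_rows([
  [0, 0, 0, 0, 0, 0, 0.1],
  [0, 0, 0, 0, 0, 0, 0],
  [0, 0, 0, 0, 0, 0, -0.1],
  [0, 0, 0, 0, 0, 0, -0.2],
  [0, 0, 0, 0, 0, 0, -0.3],
  [0, 0, 0, 0, 0, 0, -0.4],
  [0, 0, 0, 0, 0, 0, -0.6],
  [0, 0, 0, 0, 0, 0, -0.6],
])

```text
time: 37.8
tcp_pos: [0.4462, -0.1278, 0.0092]
eef_rot: [0.001, 0.0, 1.0, 0.0]
force: [-1.6, 1.8, 5.8]
grip_width: 0.0303
grasp_force: 58.7
```

send_rows([
  [0, 0, 0, 0, 0, 0, -0.6],
  [0, 0, 0, 0, 0, 0, -0.6],
  [0, 0, 0, 0, 0, -0.1, -0.6],
  [0, 0, 0, 0, 0, -0.3, -0.6],
  [0, 0, 0, 0, 0, -0.7, -0.6],
  [0, 0, 0, 0, 0, -1, -0.6],
  [0, 0, 0, 0, 0, -0.9, -0.6],
  [0, 0, 0, 0, 0, 0, -0.6],
])

```text
time: 38.6
tcp_pos: [0.4481, -0.1279, 0.102]
eef_rot: [0.005, 0.0, 1.0, -0.0]
force: [-0.4, 0.1, -0.1]
grip_width: 0.0304
grasp_force: 59.3
```

send_rows([
  [0, 0, 0, 0, 0.6, 0, -0.6],
  [0, 0, 0, 0, 1, 0, -0.6],
  [0, 0, 0, 0, 1, 0, -0.6],
  [0, 0, 0, 0, 1, 0, -0.6],
  [0, 0, 0, 0, 1, 0, -0.6],
  [0, 0, 0, -0.5, 1, 0, -0.6],
  [0, 0, 0, -0.7, 1, 0, -0.6],
  [0, 0, 0, -0.7, 1, 0, -0.6],
])

```text
time: 39.4
tcp_pos: [0.5025, 0.1012, 0.0976]
eef_rot: [-0.0, 0.0, 1.0, -0.0]
force: [0.2, -0.9, -0.3]
grip_width: 0.0305
grasp_force: 59.4
```

send_rows([
  [0, 0, 0, -1, 1, 0, -0.6],
  [0, 0, 0, -1, 1, 0, -0.6],
  [0, 0, 0, -1, 1, 0, -0.6],
  [0, 0, 0, -0.8, 0.6, 0, -0.6],
  [0, 0, 0, -0.48, 0, 0, -0.6],
  [0, 0, 0, 0, 0, 0.5, -0.6],
  [0, 0, 0, 0, 0, 0.9, -0.6],
  [0, 0, 0, 0, 0, 0.7, -0.6],
])

```text
time: 40.2
tcp_pos: [0.6301, 0.2075, 0.0328]
eef_rot: [-0.001, 0.001, 1.0, -0.0]
force: [-0.3, 0.2, -0.8]
grip_width: 0.0307
grasp_force: 59.4
```

send_rows([
  [0, 0, 0, 0, 0, 0, -0.6],
  [0, 0, 0, 0, 0, 0, -0.6],
  [0, 0, 0, 0, 0, 0, -0.6],
  [0, 0, 0, 0, 0, 0, -0.6],
  [0, 0, 0, 0, 0, 0, -0.6],
  [0, 0, 0, 0, 0, 0, -0.6],
  [0, 0, 0, 0, 0, 0, -0.6],
  [0, 0, 0, 0, 0, 0, -0.6],
])

```text
time: 41.0
tcp_pos: [0.6311, 0.208, 0.035]
eef_rot: [0.0, 0.0, 1.0, 0.0]
force: [-0.9, 0.4, -0.3]
grip_width: 0.0308
grasp_force: 59.4
```

```bash
python3 - <<'E'
from h import *
f,s=shot(); np.savez("w13.npz",**f)
place_check(f,s["tcp_pos"],.009,.033,.016,.034)
im=f["color"].astype(int)
for r in (235,242): 
    e=im[r,:,0]-im[r,:,2]; q=np.where((im[r].min(1)>90)&(e<35))[0]; q=q[(q>230)&(q<340)]; print(r,q.min(),q.max(),len(q))
E
```

```text
t 41.05 tcp [0.6311 0.2079 0.0349] rot [0.e+00 4.e-04 1.e+00 0.e+00] w 0.0307
saucer box (217, 177, 133, 85) near edge centre x 0.6295 circle fit [0.6287 0.2089] R 0.0321
column 283 [(207, 135, 87), (211, 136, 87), (215, 138, 86), (219, 140, 84), (223, 138, 86), (227, 211, 13), (231, 211, 14), (235, 211, 15), (239, 212, 14), (243, 213, 15), (247, 214, 14), (251, 255, 0), (255, 255, 0), (259, 255, 0), (263, 255, 0), (267, 255, 0), (271, 255, 0), (275, 255, 0), (279, 255, 0), (283, 226, 14), (287, 219, 13), (291, 219, 12), (295, 218, 12), (299, 218, 12), (303, 217, 12)]
235 259 308 50
242 253 314 62
```

```bash
python3 - <<'E'
from h import *
f=dict(np.load("w13.npz"))
print("foot",onplane(f,(283,225),.0275)+[.016,0,0],"rim",onplane(f,(283,249),.0599)+[.016,0,0])
E
```

```text
foot [0.63058288 0.20889646 0.0275    ] rim [0.6288117  0.20889408 0.0599    ]
```

send_rows([
  [0, 0, 0, 0, 0, 0.15, -0.6],
  [0, 0, 0, 0, 0, 0.2, -0.6],
  [0, 0, 0, 0, 0, 0.13, -0.6],
  [0, 0, 0, 0, 0, 0.08, -0.6],
  [0, 0, 0, 0, 0, 0.03, -0.6],
  [0, 0, 0, 0, 0, 0.02, -0.6],
  [0, 0, 0, 0, 0, 0, -0.6],
  [0, 0, 0, 0, 0, 0, -0.6],
])

```text
time: 41.85
tcp_pos: [0.6312, 0.208, 0.0167]
eef_rot: [0.0, 0.0, 1.0, 0.0]
force: [-0.1, 0.3, -0.8]
grip_width: 0.0306
grasp_force: 59.4
```

send_rows([
  [0, 0, 0, 0, 0, 0.02, -0.6],
  [0, 0, 0, 0, 0, 0.02, -0.6],
  [0, 0, 0, 0, 0, 0, -0.6],
  [0, 0, 0, 0, 0, 0, -0.6],
  [0, 0, 0, 0, 0, 0, -0.6],
  [0, 0, 0, 0, 0, 0, -0.6],
  [0, 0, 0, 0, 0, 0, -0.6],
  [0, 0, 0, 0, 0, 0, -0.6],
])

```text
time: 42.65
tcp_pos: [0.6311, 0.208, 0.0154]
eef_rot: [0.0, 0.0, 1.0, 0.0]
force: [-0.1, 1.0, -0.7]
grip_width: 0.0301
grasp_force: 59.5
```

send_rows([
  [0, 0, 0, 0, 0, 0.02, -0.6],
  [0, 0, 0, 0, 0, 0, -0.6],
  [0, 0, 0, 0, 0, 0, -0.6],
  [0, 0, 0, 0, 0, 0, -0.6],
  [0, 0, 0, 0, 0, 0, -0.6],
  [0, 0, 0, 0, 0, 0, -0.6],
  [0, 0, 0, 0, 0, 0, -0.6],
  [0, 0, 0, 0, 0, 0, -0.6],
])

```text
time: 43.45
tcp_pos: [0.6312, 0.208, 0.0153]
eef_rot: [0.0, 0.0, 1.0, 0.0]
force: [-2.4, 0.4, 5.0]
grip_width: 0.0305
grasp_force: 59.9
```

send_rows([
  [0, 0, 0, 0, 0, 0.02, -0.6],
  [0, 0, 0, 0, 0, 0, -0.6],
  [0, 0, 0, 0, 0, 0, -0.6],
  [0, 0, 0, 0, 0, 0, -0.6],
  [0, 0, 0, 0, 0, 0, -0.6],
  [0, 0, 0, 0, 0, 0, -0.6],
  [0, 0, 0, 0, 0, 0, -0.6],
  [0, 0, 0, 0, 0, 0, -0.6],
])

```text
time: 44.25
tcp_pos: [0.6312, 0.208, 0.0153]
eef_rot: [0.0, 0.0, 1.0, 0.0]
force: [-3.3, 0.2, 8.8]
grip_width: 0.0306
grasp_force: 60.3
```

Contact. I'll release, rise, back off and take a look.

send_rows([
  [0, 0, 0, 0, 0, -0.03, -0.4],
  [0, 0, 0, 0, 0, 0, -0.1],
  [0, 0, 0, 0, 0, 0, 0.2],
  [0, 0, 0, 0, 0, 0, 0.4],
  [0, 0, 0, 0, 0, -0.4, 0.4],
  [0, 0, 0, 0, 0, -1, 0.4],
  [0, 0, 0, 0, 0, -1, 0.4],
  [0, 0, 0, 0, 0, -1, 0.4],
])

```text
time: 45.05
tcp_pos: [0.6313, 0.208, 0.1189]
eef_rot: [0.0, 0.0, 1.0, 0.0]
force: [0.5, -0.6, 0.1]
grip_width: 0.06
grasp_force: 0.0
```

send_rows([
  [0, 0, 0, 0, 0, -1, 1],
  [0, 0, 0, 0.5, 0, -1, 1],
  [0, 0, 0, 1, 0, -1, 1],
  [0, 0, 0, 1, 0, -0.5, 1],
  [0, 0, 0, 1, 0, 0, 1],
  [0, 0, 0, 1, 0, 0, 1],
  [0, 0, 0, 1, 0, 0, 1],
  [0, 0, 0, 0.3, 0, 0, 1],
])

```text
time: 45.85
tcp_pos: [0.4549, 0.2077, 0.2232]
eef_rot: [0.0, -0.0, 1.0, 0.001]
force: [0.8, 0.5, 0.4]
grip_width: 0.0858
grasp_force: 0.0
```

send_rows([
  [0, 0, 0, 0, 0, 0, 1],
  [0, 0, 0, 0, 0, 0, 1],
  [0, 0, 0, 0, 0, 0, 1],
  [0, 0, 0, 0, 0, 0, 1],
  [0, 0, 0, 0, 0, 0, 1],
  [0, 0, 0, 0, 0, 0, 1],
  [0, 0, 0, 0, 0, 0, 1],
  [0, 0, 0, 0, 0, 0, 1],
])

```text
time: 46.65
tcp_pos: [0.4572, 0.2081, 0.2219]
eef_rot: [-0.0, 0.0, 1.0, -0.0]
force: [0.4, 0.4, -0.0]
grip_width: 0.0855
grasp_force: 0.0
```

```bash
python3 - <<'E'
from h import *
from cell import optics,status
T=optics.grab_frame("top");S=optics.grab_frame("side"); s=status.observe(); print(s["time"],s["tcp_pos"])
bt=[blobs(m) for m in masks(T["color"])];bs=[blobs(m) for m in masks(S["color"])]
near=lambda L,X,f:min(L,key=lambda b:np.hypot(*(b[0]-proj(f,X))))
for n,k,X in(("cM",0,(.617,-.205,.029)),("cS",0,(.631,.208,.023)),("sM",1,(.617,-.205,.005)),("sS",1,(.631,.208,.005)),("bA",0,(.4716,.2704,.0065)),("bB",0,(.487,-.0041,.007)),("bottle",1,(.42,.536,.038))):
    X=np.array(X);A=near(bt[k],X,T);B=near(bs[k],X,S);Y,e=tri([(T,A[0]),(S,B[0])]);print(n,A[2],B[2],Y.round(4),round(e,4))
ps=[S["color"][110:170,285:345],S["color"][195:255,205:265],T["color"][155:215,375:435],T["color"][150:210,205:265],S["color"][145:205,240:300],T["color"][145:205,285:345]]
ps=[cv2.resize(p[:,:,::-1],(260,260)) for p in ps]
cv2.imwrite("pics/fin.png",cv2.vconcat([cv2.hconcat(ps[:3]),cv2.hconcat(ps[3:])]))
E
```

```text
46.75 [0.45710646 0.20812733 0.22202521]
cM (400, 172, 22, 22) (315, 129, 17, 23) [ 0.6152 -0.207   0.0302] 0.0013
cS (229, 172, 14, 16) (219, 215, 15, 19) [0.6297 0.2082 0.025 ] 0.0014
sM (390, 168, 35, 34) (309, 140, 27, 17) [ 6.170e-01 -2.075e-01  4.000e-04] 0.0026
sS (222, 167, 29, 28) (213, 220, 28, 22) [0.6323 0.2077 0.0019] 0.0018
bA (252, 231, 13, 10) (261, 259, 12, 34) [ 0.5285  0.1671 -0.1357] 0.0162
bB (313, 223, 27, 33) (309, 197, 34, 10) [ 0.4868 -0.0041  0.007 ] 0.0016
bottle (73, 257, 36, 27) (181, 351, 40, 53) [0.4199 0.5369 0.039 ] 0.0021
```

View pics/fin.png

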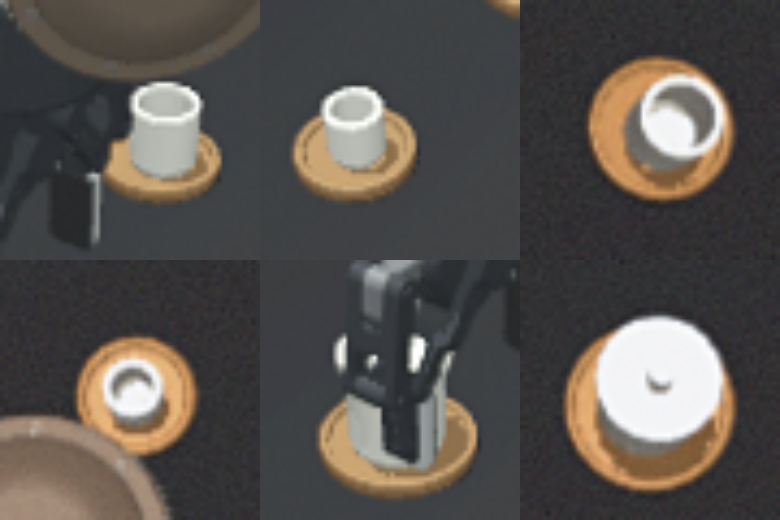

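The final views show all three crucibles upright and centred in their saucers and the lid flat on the largest. The boats and bottle have not moved, and the gripper is clear of everything.

```bash
python3 -c "from cell import ticket; print(ticket.hand_in())"
```

```text
the job is handed in; nothing more can be done
None
```

The job is handed in at about 47 s of the 128 s allowed: in the last images each crucible stands upright in its own saucer, centred to about 2 mm, with the lid flat and centred on the largest and the boats and bottle unmoved.

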